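Unlock the spring drawer with its key

ROBOT

A 6-joint arm with a two-finger parallel gripper is mounted at the origin on a cart in front of the work surface, level with it; the furniture and walls round the work are solid. World frame = base frame: x ahead of the robot, y to its left, z up, the work surface at z = 0. Lengths are in m, angles in rad, forces in N, time in s.
With the tool pointing down it reaches from about 0.375 to 0.9 m from the base axis. Payload 3.1 kg.
Tool frame: the origin (TCP) lies midway between the tips of the shut fingers; the grasp point (between the pads) lies 19 mm behind it (robot.grasp_offset is the distance from the TCP to the grasp point, in m); z points along the fingers, x is the direction in which the jaws open and shut, and the axes are right-handed (so a half turn about z gives the same grasp; the last joint's range is limited). The gripper opens to 85 mm and grips with 20 to 120 N. Pads are 22 mm wide; open, the fingers measure 114 mm over their backs; the gripper's body (76 mm by 85 mm) begins 54 mm behind the grasp point. The pads swing forward as they close: fully open they stand 13 mm farther back than shut.
Start: joints at [1.054, 0.527, 1.433, -0, 1.181, -0.178], TCP at [0.208, 0.589, 0.231] pointing down, gripper open.
Joint ranges: [-3.08, 3.08], [-0.75, 2.2], [0.22, 2.44], [-1.43, 4.57], [0, 2.65], [-2.85, 2.85]. Speed limits (rad/s): [2.79, 2.79, 3.14, 3.14, 3.14, 3.14].

INTERFACE

Orientations are given as a unit quaternion [x, y, z, w].
In Python, from plant import robot, sensors, camera, camera_info, order gives the robot as it stands. Calls block until the motion is done:
- robot.move_pose(position, orientation): joint-space move of the TCP to a pose.
- robot.move_straight(position, orientation=None, speed=0.15): straight line of the TCP; orientation=None keeps the orientation; speed is the mean speed in m/s.
- robot.move_joints(angles): joint-space move.
- robot.gripper_to(opening): finger opening in m; the grip force is fixed at half the most; returns when the fingers have stopped.
- robot.hold(seconds).
- robot.solve_ik(position, orientation): joint angles nearest the present ones, or None.
- sensors.get_state(): the state.
- camera(name): name is "scene" or "side" or "wrist"; returns the picture (384x512x3 uint8, red, green, blue); there is no depth.
- camera_info(name): a dict with "mtx" (3x3 intrinsics, pixels), "pose" (4x4, takes a point from camera to world coordinates). Camera axes: x right, y down, z forward; pixel columns grow to the right and rows downward; lengths in m; the calibration is good to about 2 mm. A picture is of the moment at which its call begins: read the wrist's pose just before it. camera_info takes no time and is no camera call; for the wrist camera it gives the pose at the moment of the call.
A pose or a line that the arm cannot do raises robot.Unreachable and nothing moves.
- order.job_done(): hands the job in, once; it reports no verdict.
The state is a dict: "time": time; "joints": joint angles; "joint_vel": joint speeds; "tau": joint torques, N m; "eef_pos": TCP position; "ee_rot": TCP orientation; "wrist_force": force on the tool from outside, world axes, zero at the start; "ft_torque": the same for the moment, N m; "gripper_width": finger opening in m.
Only numpy, scipy, OpenCV 4.12 (cv2) and the standard library are available. Lean on these libraries where they do the work, as an engineer would, in place of code of your own. Each camera call takes 0.05 s, during which the arm holds its last target.

TASK

Take the steel key from its wooden block and put it into the lock in the top of the grey drawer box; the lock has slipped round in its seat, so its slot points somewhere between the front and the right-hand side, and you must feel for it. Push the key fully home until its collar sits on the lock, turn it clockwise until the hidden bolt lets the sprung drawer pop out, and let go, leaving the key in the lock. Never force the key (stay below 35 N), and leave the little pot, the loupe and the bottle where they stand.

Things in the scene. Friction and masses are not known exactly. Their poses are not given: they have to be found in the camera images.
- key_bow (a point): Centre of the flat bow (grip it here) of an upright steel key, 72.5 mm tall, 0.07 kg. Bow: 34 mm wide along the key's y, 10 mm thick along its x, from 22.5 mm below to 22.5 mm above this point. z is up along the key. 25.5 mm below this point is the underside of a round collar, 26 mm wide, 3 mm thick; below that a round shank, 10 mm thick.
- key_collar (a point): Centre of the underside of the key's collar, on the key's axis, 25.5 mm below key_bow, 24.5 mm above the tip; the key's axes. It sits on the lock's face when the key is home.
- key_bit (a point): Centre of the outer end of the key's bit, a flat lug 6 mm thick (key's y) on the shank's side, pointing to the key's own -x and reaching 20 mm from its axis; it spans 6.5 to 14.5 mm below the collar's underside (8 mm tall).
- key: The key; origin at its tip, 50 mm below key_bow, z up along the key. The round pilot, 10 mm thick and 10 mm long, goes on below the bit; its last 5 mm taper to 4 mm at the tip.
- key_block: Light wooden block, fixed, 75 x 60 x 34 mm, origin under its centre. The key stands upright in its hole, which it fits loosely (up to about 2 mm and 0.2 rad off), the collar resting on the block's top; lift it at least 26 mm straight up to clear.
- keyhole (a point): Centre of the keyhole on the face of the lock, 104 mm above the table: a steel disc, 68 mm wide, 4 mm proud of the box. The round hole is 13 mm wide; one slot for the bit, 8 mm wide, runs out of it to 21.5 mm from the axis. The axes are the box's (x to its rear, z up), not the slot's: the slot points to the box's -x turned anticlockwise from above by an unmeasured 0.2 to 1.5 rad.
- lock_seat (a point): Point on the box's top in the lock's axis, 4 mm below keyhole. The lock has slipped to its odd angle but sits firmly now. Its face plate is 5 mm thick: with the bit on it beside the slot the key stands 14.5 mm above home; within about 0.1 rad of the slot the bit goes down through it. Only at home (collar on face) is the bit below the plate, in a forked follower, and free to turn.
- lock_box: Grey steel box, fixed, 160 (x) x 180 (y) x 100 mm; origin at the centre of its underside, x to its rear, z up. The lock's axis is 30 mm in front of its centre (-30 mm in x, 0 in y).
- drawer (a joint): How far the sprung drawer in the box's front (-x) stands out, m: 0 shut and bolted, 0.05 fully out; the spring pushes it with about 5 N. The key turns clockwise from above only, against 0.06 to 0.1 N m; the bolt lets go 1.1 to 1.4 rad from the slot's direction, a hard stop comes at 1.5 to 1.6 rad. Once turned, the key is held down by the plate.
- gel_pot: Small lidded pot, 48 x 48 x 52 mm, loose bystander; origin at the centre of its underside.
- loupe: Folded black loupe, 34 x 45 x 12 mm, loose bystander; origin at the centre of its underside.
- solvent_bottle: Brown bottle, 38 x 38 x 78 mm, loose bystander; origin at the centre of its underside.
Things that resemble listed ones, but are neither listed nor needed, are in the scene too. What is shaped like the key but blue, orange or red is not meant.

How it is judged:
By the outcome, as a careful person would: the job done as asked, in the order asked, and still so for the second after the job is handed in, with the robot touching nothing.
It also fails if it takes over 64 s, if anything falls off the work surface, if the arm or the gripper's body presses on something with over 40 N, if the wrist force passes 120 N, or if a joint passes its speed limit or range.

## Working session

There is one attempt and no reset: what is moved stays moved. The work goes in short steps, each a Python script; the robot and the scene stay as the last script left them, time stands still between calls to the robot, and variables do not carry over. Pictures are saved under pics/ and viewed, and the job is handed in when it is done.

```bash
ls; mkdir -p pics
python3 - <<'E'
from plant import robot,sensors,camera,camera_info
import cv2
for n in ["scene","side","wrist"]:
    cv2.imwrite(f"pics/a_{n}.png",camera(n)[:,:,::-1]); i=camera_info(n); print(n,i['mtx'].round(1).tolist(),i['pose'].round(3).tolist())
s=sensors.get_state(); print(s)
E
```

```text
pics
scene [[407.5, 0.0, 249.8], [0.0, 407.5, 191.2], [0.0, 0.0, 1.0]] [[0.654, -0.431, 0.621, -0.06], [-0.756, -0.397, 0.521, -0.483], [0.022, -0.81, -0.586, 0.637], [0.0, 0.0, 0.0, 1.0]]
side [[418.9, 0.0, 252.4], [0.0, 418.9, 191.0], [0.0, 0.0, 1.0]] [[0.986, -0.065, 0.151, 0.379], [-0.163, -0.51, 0.845, -1.011], [0.022, -0.858, -0.514, 0.718], [0.0, 0.0, 0.0, 1.0]]
wrist [[279.9, 0.0, 256.1], [0.0, 279.9, 190.4], [0.0, 0.0, 1.0]] [[0.333, 0.907, 0.259, 0.142], [0.943, -0.32, -0.093, 0.612], [-0.002, 0.275, -0.961, 0.374], [0.0, 0.0, 0.0, 1.0]]
{'time': 0.15, 'joints': array([ 1.05351720e+00,  5.28276046e-01,  1.43360074e+00,  6.19920213e-06,
        1.18139175e+00, -1.78494008e-01]), 'joint_vel': array([-0.00042129, -0.00368808, -0.00308001,  0.00049692, -0.00175212,
        0.00249126]), 'tau': array([ 1.18997574e-03, -4.42744589e+01, -1.78278065e+01, -2.25257140e-04,
        5.67117735e-03,  2.12734312e-05]), 'eef_pos': array([0.20740834, 0.58900773, 0.23054633]), 'ee_rot': array([ 8.16193238e-01,  5.77778415e-01, -7.60231184e-04,  3.52429049e-04]), 'wrist_force': array([-0.43979053,  0.50067761,  0.72507718]), 'ft_torque': array([-0.02712503,  0.05388689, -0.02181884]), 'gripper_width': 0.08535413196703268}
```

View pics/a_scene.png

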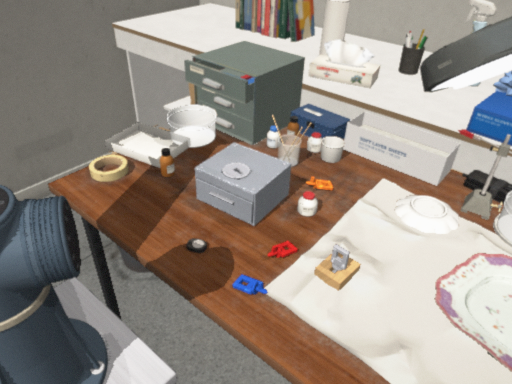

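View pics/a_side.png

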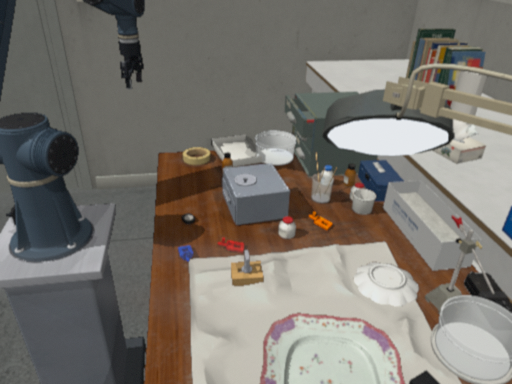

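View pics/a_wrist.png

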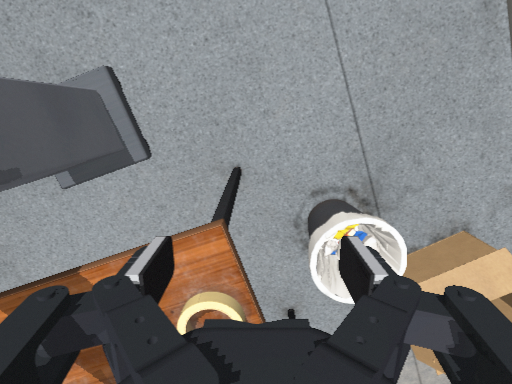

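The steel key stands on the wooden block at scene (340,262) / side (247,268). The box's lock is at scene (236,170) / side (246,181). The blue (248,285), red (283,249) and orange (319,184) key shapes are decoys because of their colour. I'll enlarge both views and triangulate.

```bash
cat > h.py <<'E'
import numpy as np,cv2
from plant import robot,sensors,camera,camera_info,order
def ray(n,p,info=None):
    i=info or camera_info(n); K=i['mtx'];T=i['pose']
    d=T[:3,:3]@np.linalg.inv(K)@np.array([p[0],p[1],1.]); return T[:3,3],d/np.linalg.norm(d)
def onz(n,p,z,info=None):
    o,d=ray(n,p,info); return o+d*(z-o[2])/d[2]
def tri(a,b):
    A=np.zeros((3,3));B=np.zeros(3)
    for o,d in (a,b):
        P=np.eye(3)-np.outer(d,d);A+=P;B+=P@o
    return np.linalg.solve(A,B)
def crop(im,x,y,w,h,s,name):
    c=cv2.resize(im[y:y+h,x:x+w],None,fx=s,fy=s,interpolation=cv2.INTER_CUBIC); cv2.imwrite(name,c[:,:,::-1] if True else c)
E
python3 - <<'E'
from h import *
a=cv2.imread('pics/a_scene.png')[:,:,::-1];b=cv2.imread('pics/a_side.png')[:,:,::-1]
c1=cv2.resize(a[130:300,180:380],None,fx=3.9,fy=3.4); 
crop(a,190,135,180,160,3.7,'pics/b1.png');crop(b,170,150,160,140,4,'pics/b2.png')
print('lock',onz('scene',(236,170),.104),onz('side',(246,181),.104))
print('blocktop',onz('scene',(338,266),.034),onz('side',(247,270),.034))
E
```

```text
lock [0.54882122 0.07267183 0.104     ] [0.54942703 0.05793354 0.104     ]
blocktop [ 0.5051662  -0.24772167  0.034     ] [ 0.50597924 -0.25120668  0.034     ]
```

View pics/b1.png

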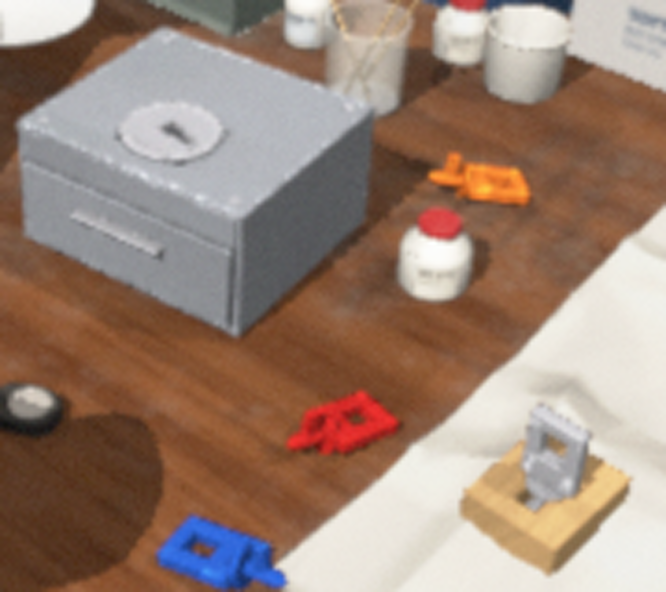

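View pics/b2.png

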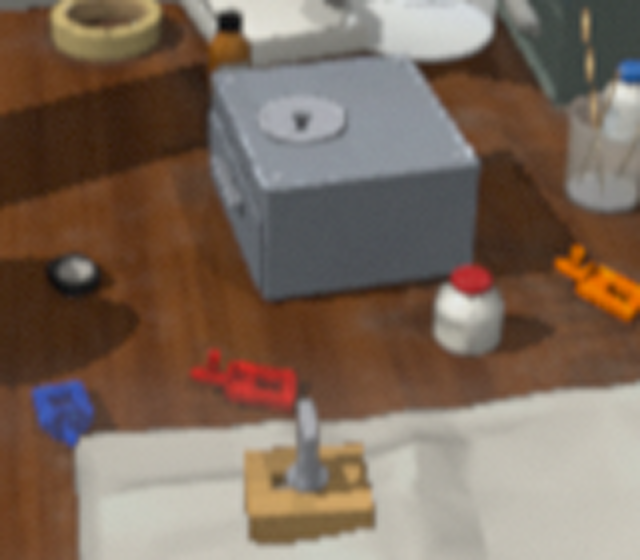

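The enlarged crops confirm it: the only steel-coloured key is the one upright in the wooden block. Its bit slot in the block shows on the -x side, and the keyhole is at the centre of the disc. Next I'll check the lamp, then look at the lock from above.

```bash
cat >> h.py <<'E'
def q(phi): return [np.cos(phi/2),np.sin(phi/2),0,0]
E
python3 - <<'E'
from h import *
print('lamp',tri(ray('scene',(475,65)),ray('side',(390,130))))
robot.move_pose([.545,.06,.20],q(0.4))
s=sensors.get_state();print(s['time'],s['eef_pos'],s['joints'])
i=camera_info('wrist');im=camera('wrist');cv2.imwrite('pics/c1.png',im[:,:,::-1]);np.save('c1.npy',i['pose'])
E
```

```text
lamp [ 0.76862625 -0.31348962  0.40380463]
2.3917 [0.54491251 0.06089778 0.20005797] [-9.26849666e-02  4.65071588e-01  1.65930682e+00  2.74644222e-04
  1.01716195e+00 -4.94183764e-01]
```

View pics/c1.png

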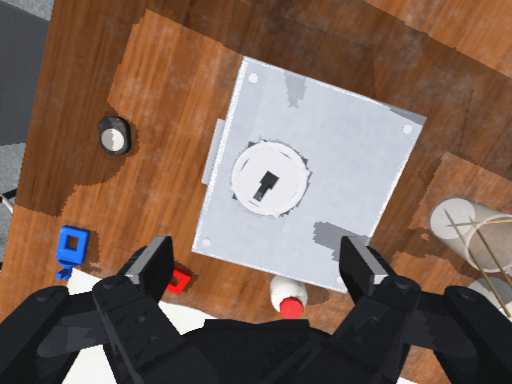

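The wrist view shows the lock disc centred at about (270,178). The slot runs from the hole at ~(270,180) down-left to ~(260,197). Box corners are at (245,57), (425,119) and (194,250). Measuring these now.

```bash
cat >> h.py <<'E'
def lockmeas(im,info,z=.104,r0=(270,178),name=None,thr=90):
    # rectify the lock plane to metric top view, 0.25 mm/px
    c=onz('wrist',r0,z,info)[:2]; N=400; s=.00025
    K=info['mtx'];Ti=np.linalg.inv(info['pose'])
    uv=lambda p:(lambda h:h[:2]/h[2])(K@(Ti@np.r_[p,1])[:3])
    cor=[(-1,-1),(1,-1),(1,1),(-1,1)]
    src=np.float32([uv(np.r_[c+np.array(k)*N/2*s,z]) for k in cor])
    dst=np.float32([(N/2+k[0]*N/2,N/2-k[1]*N/2) for k in cor])
    w=cv2.warpPerspective(im,cv2.getPerspectiveTransform(src,dst),(N,N),flags=cv2.INTER_CUBIC)
    if name: cv2.imwrite(name,w[:,:,::-1])
    return w,c,s
E
python3 - <<'E'
from h import *
im=cv2.imread('pics/c1.png')[:,:,::-1].copy();info=dict(mtx=camera_info('wrist')['mtx'],pose=np.load('c1.npy'))
w,c,s=lockmeas(im,info,name='pics/c1w.png')
g=cv2.cvtColor(w,cv2.COLOR_RGB2GRAY)
m=(g<100).astype(np.uint8); n,l,st,ce=cv2.connectedComponentsWithStats(m)
for k in range(1,n):
    if st[k][4]>300: print(st[k],ce[k])
P=[onz('wrist',p,.1,info) for p in [(245,57),(425,119),(194,250)]]
print(P, np.linalg.norm(P[0]-P[1]),np.linalg.norm(P[0]-P[2]),'yaw',np.arctan2(*(P[1]-P[0])[[1,0]]),np.arctan2(*(P[0]-P[2])[[1,0]])-np.pi/2)
print('c',c)
E
```

```text
[ 173  180   53   98 3161] [196.84308763 220.1217969 ]
[array([0.49372492, 0.15897537, 0.1       ]), array([0.65166017, 0.17386516, 0.1       ]), array([ 0.51309612, -0.01767891,  0.1       ])] 0.1586355891913469 0.1777131872432149 yaw 0.09399995867533753 0.1092196266536114
c [0.55130601 0.07693468]
```

View pics/c1w.png

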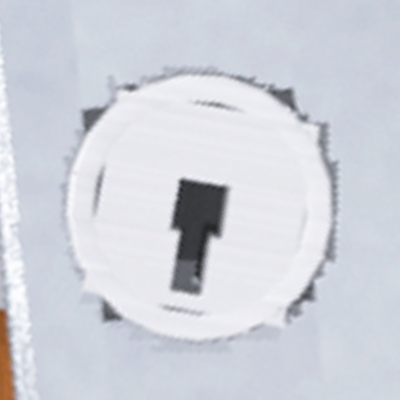

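```bash
cat >> h.py <<'E'
def slot(w,c,s,thr=150):
    g=cv2.cvtColor(w,cv2.COLOR_RGB2GRAY); m=(g<thr).astype(np.uint8)
    n,l,st,ce=cv2.connectedComponentsWithStats(m)
    N=w.shape[0]; d=[np.hypot(*(ce[k]-N/2)) if 1500<st[k][4]<6000 else 1e9 for k in range(n)]
    k=int(np.argmin(d)); ys,xs=np.nonzero(l==k)
    P=np.c_[xs-N/2,N/2-ys]*s+c
    # hole+slot is symmetric about its axis: principal axis
    mu=P.mean(0);u=np.linalg.svd(P-mu,full_matrices=False)[2][0]
    t=(P-mu)@u; u=u if t.max()>-t.min() else -u
    t=(P-mu)@u; v=np.array([-u[1],u[0]]); b=(P-mu)@v
    L=(t.min(),t.max()); 
    wide=np.median([np.ptp(b[(t>x)&(t<x+.001)]) for x in np.arange(L[0]+.002,L[0]+.009,.001)])
    wn=np.median([np.ptp(b[(t>x)&(t<x+.001)]) for x in np.arange(L[1]-.009,L[1]-.002,.001)])
    end=mu+u*L[1]; ctr=end-u*.0215
    return dict(ctr=ctr,dirang=np.arctan2(u[1],u[0]),length=L[1]-L[0],wide=wide,narrow=wn,area=len(P))
E
python3 - <<'E'
from h import *
im=cv2.imread('pics/c1.png')[:,:,::-1].copy();info=dict(mtx=camera_info('wrist')['mtx'],pose=np.load('c1.npy'))
w,c,s=lockmeas(im,info)
for t in(120,150,180):
    r=slot(w,c,s,t);print(r, 'theta',r['dirang']%(2*np.pi)-np.pi)
# disc centre: bright disc fit
hsv=cv2.cvtColor(w,cv2.COLOR_RGB2GRAY)
print('box-based', onz('wrist',(245,57),.1,info)[:2])
P=[onz('wrist',p,.1,info)[:2] for p in [(245,57),(425,119),(194,250)]]
y=.102;ex=np.array([np.cos(y),np.sin(y)]);ey=np.array([-ex[1],ex[0]])
print((P[0]+P[2])/2+ex*.05)
E
```

```text
{'ctr': array([0.55115653, 0.07556184]), 'dirang': np.float64(-1.748666680280391), 'length': np.float64(0.027295551612945695), 'wide': np.float64(0.011672429267672636), 'narrow': np.float64(0.006461026446710769), 'area': 3854} theta 1.392925973309402
{'ctr': array([0.55111598, 0.07510654]), 'dirang': np.float64(-1.7435978268186272), 'length': np.float64(0.027872256628448847), 'wide': np.float64(0.012208154520451132), 'narrow': np.float64(0.0069933574095194725), 'area': 4242} theta 1.397994826771166
{'ctr': array([0.55115499, 0.07489674]), 'dirang': np.float64(-1.7456215422485648), 'length': np.float64(0.028313083200852428), 'wide': np.float64(0.012787785995811228), 'narrow': np.float64(0.007646581194493778), 'area': 4585} theta 1.395971111341228
box-based [0.49372492 0.15897537]
[0.55315064 0.07573939]
```

Slot dimensions fit (28 × 12.5 mm hole, 7.5 mm slot), giving the slot direction θ≈1.396 world, about 1.30 from the box's -x. I'll take a second view at another yaw to cancel the camera bias.

Run:
```python
from h import *
robot.move_pose([.551,.075,.20],q(-2.1)); robot.hold(.2)
s=sensors.get_state();print(s['time'],s['eef_pos'],s['joints'].round(2))
i=camera_info('wrist');im=camera('wrist');cv2.imwrite('pics/c2.png',im[:,:,::-1]);np.save('c2.npy',i['pose'])
h=np.linalg.inv(i['pose'])@np.array([.551,.075,.104,1]);p=i['mtx']@h[:3];p=p[:2]/p[2];print(p)
w,c,sc=lockmeas(im,i,r0=p,name='pics/c2w.png')
for t in(120,150,180):
    r=slot(w,c,sc,t);print(r['ctr'],r['length'],r['narrow'], 'theta',r['dirang']%(2*np.pi)-np.pi)
```

```text
4.8 [0.55099816 0.07497527 0.20000992] [-0.07  0.47  1.64 -0.    1.03  2.03]
[256.00294998 192.06835641]
[0.55131361 0.07563536] 0.027328073425337135 0.007200453578496259 theta 1.3902691856369485
[0.55117267 0.07534602] 0.02790435413209403 0.007736359214887975 theta 1.391636211620387
[0.55107839 0.07511134] 0.028442886741957732 0.008272269933978955 theta 1.392440738879337
```

View pics/c2.png

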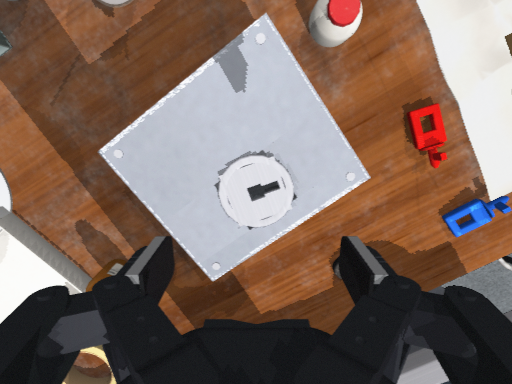

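The two views agree to 0.3 mm and 0.005 rad: lock at (0.5512, 0.0752), θ=1.393. In this view the keyhole is at (262,191), with the slot pointing right. Now the key.

Run:
```python
from h import *
robot.move_pose([.505,-.25,.19],q(0.)); robot.hold(.2)
s=sensors.get_state();print(s['time'],s['eef_pos'],s['joints'].round(2))
i=camera_info('wrist');im=camera('wrist');cv2.imwrite('pics/d1.png',im[:,:,::-1]);np.save('d1.npy',i['pose'])
h=np.linalg.inv(i['pose'])@np.array([.505,-.25,.06,1]);p=i['mtx']@h[:3];p=p[:2]/p[2];print(p)
x,y=p.astype(int)
crop(im,max(x-80,0),max(y-70,0),160,120,5,'pics/d1c.png');print(x-80,y-70)
```

```text
7.3417 [ 0.50512811 -0.24970716  0.19002539] [-0.66  0.5   1.63  0.    1.01 -0.66]
[255.95925567 182.30266673]
175 112
```

View pics/d1c.png

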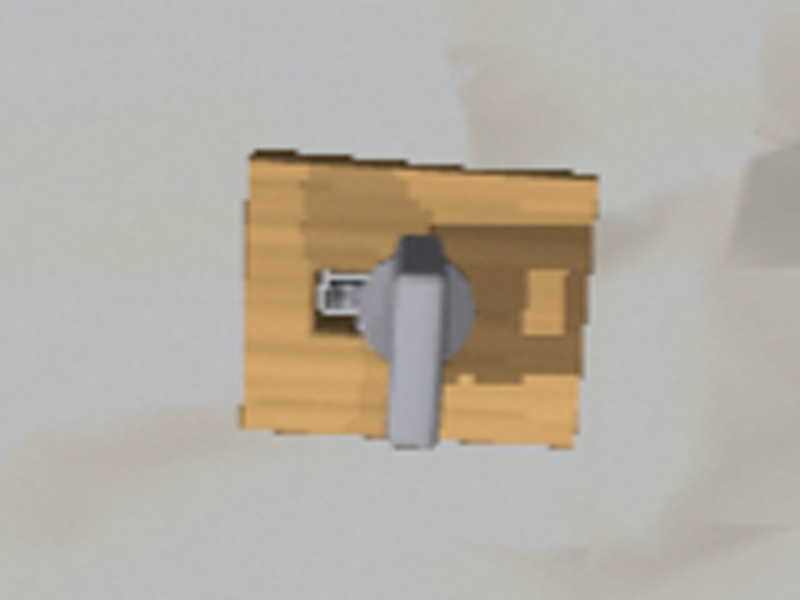

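The crop shows the key's bow top from (397,275) to (436,448) in crop pixels. The bit is visible in the block's slot on the left at (345,297), so it points to -x. Measuring the top face.

Run:
```python
from h import *
im=cv2.imread('pics/d1.png')[:,:,::-1].copy();info=dict(mtx=camera_info('wrist')['mtx'],pose=np.load('d1.npy'))
f=lambda p,z:onz('wrist',(p[0]/5+175-.4,p[1]/5+112-.4),z,info)
for z in(.082,):
    C=np.array([f(p,z) for p in [(397,275),(442,275),(436,448),(390,448)]]);print(C.round(4).tolist())
    print('centre',C.mean(0),'len',np.linalg.norm(C[0]-C[3]),'thk',np.linalg.norm(C[0]-C[1]))
    for a,b in((3,0),(2,1)):
        d=C[b]-C[a];print('yaw',-np.arctan2(d[0],d[1]))
print('collar ctr',f((418,310),.037))
print('bit',f((345,297),.034-.0065))
B=np.array([f(p,.034) for p in [(250,155),(598,178),(575,447),(240,428)]]);print(B.round(4).tolist(),B.mean(0),np.linalg.norm(B[0]-B[1]),np.linalg.norm(B[0]-B[3]))
w,c,s=lockmeas(im,info,z=.082,r0=(258,184),name='pics/d1w.png')
hsv=cv2.cvtColor(w,cv2.COLOR_RGB2HSV);m=((hsv[...,1]<60)&(hsv[...,2]<205)&(hsv[...,2]>135)).astype(np.uint8)*255
cv2.imwrite('pics/d1m.png',np.hstack([w[:,:,::-1],cv2.merge([m]*3)]));print(c)
```

```text
[[0.5032, -0.2296, 0.082], [0.5115, -0.2296, 0.082], [0.5105, -0.2628, 0.082], [0.5018, -0.2628, 0.082]]
centre [ 0.50676956 -0.24619102  0.082     ] len 0.03323473164728154 thk 0.008209930421165109
yaw -0.04242879249978771
yaw -0.027885137354941223
collar ctr [ 0.50740664 -0.24616349  0.037     ]
bit [ 0.49119141 -0.24531232  0.0275    ]
[[0.4717, -0.2132, 0.034], [0.5457, -0.2181, 0.034], [0.5428, -0.2784, 0.034], [0.4676, -0.2739, 0.034]] [ 0.50696226 -0.24587526  0.034     ] 0.07418022950373337 0.06083128866054605
[ 0.50691924 -0.24599447]
```

View pics/d1m.png

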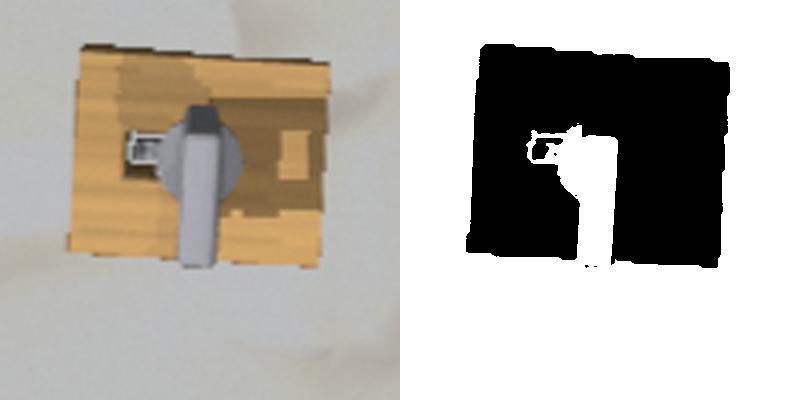

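Run:
```python
from h import *
P=[.507,-.2462]
robot.move_straight(P+[.12],q(-.04),speed=.12)
robot.move_straight(P+[.0445],speed=.1)
s=sensors.get_state();print(s['time'],s['eef_pos'],s['wrist_force'])
print(robot.gripper_to(0.0)); robot.hold(.2)
s=sensors.get_state();print(s['time'],s['eef_pos'],s['wrist_force'],s['ft_torque'],s['gripper_width'])
robot.move_straight(P+[.095],speed=.05)
robot.hold(.2)
s=sensors.get_state();print(s['time'],s['eef_pos'],s['wrist_force'],s['ft_torque'],s['gripper_width'])
i=camera_info('wrist');im=camera('wrist');cv2.imwrite('pics/e1.png',im[:,:,::-1]);np.save('e1.npy',i['pose'])
for n in('scene','side'): cv2.imwrite(f'pics/e1{n}.png',camera(n)[:,:,::-1])
a=cv2.imread('pics/e1scene.png');b=cv2.imread('pics/e1side.png')
c=np.hstack([cv2.resize(a[185:305,280:400],None,fx=3.3,fy=3.3,interpolation=2),cv2.resize(b[190:310,190:310],None,fx=3.3,fy=3.3,interpolation=2)])
cv2.imwrite('pics/e1c.png',c)
```

```text
9.0333 [ 0.5074033  -0.24650689  0.044952  ] [-0.00271185 -0.48560462  0.8850952 ]
False
9.9083 [ 0.50711992 -0.24628818  0.04470772] [-0.33600355  0.17363351  2.36005782] [0.04693262 0.02298102 0.03459096] 0.00942268531375896
11.2667 [ 0.50681035 -0.24606216  0.09462283] [ 0.37069549  0.3192931  -0.60500447] [ 0.00575246 -0.02068498 -0.0247679 ] 0.009439137815033536
```

View pics/e1c.png

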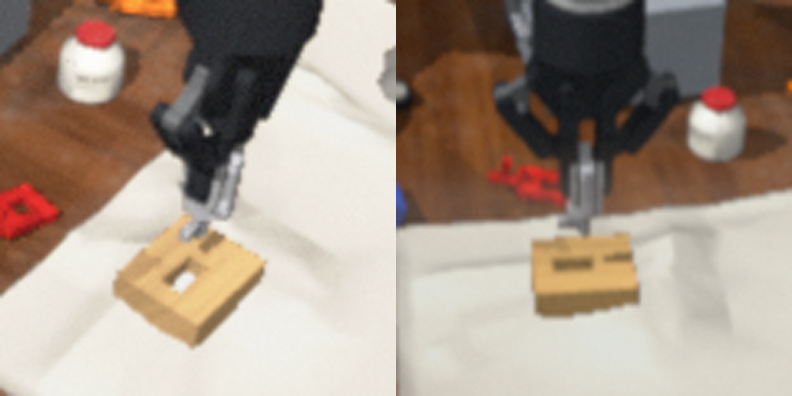

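View pics/e1.png

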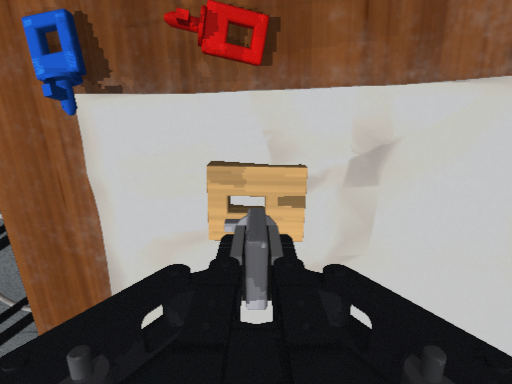

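The key hangs straight from the fingers, clear of the block: its bit points to -x at wrist (235,225) and the bow top is at ~(257,215–308). Zooming in to measure where it sits in the grip.

Run:
```python
from h import *
im=cv2.imread('pics/e1.png')[:,:,::-1].copy()
crop(im,205,190,110,130,4.5,'pics/e1z.png')
```

```text
(no output)
```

View pics/e1z.png

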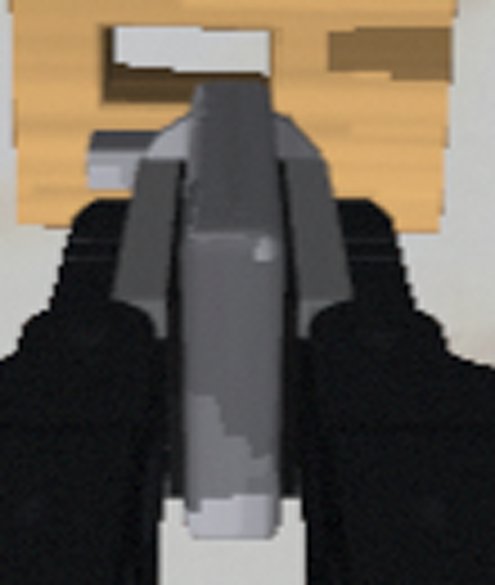

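Run:
```python
from h import *
info=dict(mtx=camera_info('wrist')['mtx'],pose=np.load('e1.npy'))
f=lambda p,z:onz('wrist',(p[0]/4.5+205-.4,p[1]/4.5+190-.4),z,info)
T=.0946+.0375
for n,p,z in[('topL',(187,235),T),('topR',(280,235),T),('farL',(187,538),T),('farR',(276,538),T),('nearlowL',(194,83),T-.045),('nearlowR',(268,83),T-.045),('bit end top near',(92,132),T-.048-.0065),('bit lowtop far',(92,155),T-.048-.0065)]: print(n,f(p,z).round(4))
```

```text
topL [ 0.5035 -0.2289  0.1321]
topR [ 0.5121 -0.2292  0.1321]
farL [ 0.5019 -0.262   0.1321]
farR [ 0.5107 -0.2624  0.1321]
nearlowL [ 0.5028 -0.23    0.0871]
nearlowR [ 0.5122 -0.2304  0.0871]
bit end top near [ 0.4881 -0.2399  0.0776]
bit lowtop far [ 0.4878 -0.2433  0.0776]
```

Key pose in the hand is good: within 0.5 mm of the TCP, yaw aligned, and a tilt of at most about 0.02 rad. Carry it to the lock and feel down gently.

```bash
cat >> h.py <<'E'
def F(): return sensors.get_state()['wrist_force']
def down(xy,z0,z1,phi,F0,step=.001,lim=10,speed=.03):
    z=z0
    while z>z1+1e-6:
        z=max(z-step,z1); robot.move_straight([xy[0],xy[1],z],q(phi),speed=speed)
        s=sensors.get_state(); f=s['wrist_force']-F0
        if np.linalg.norm(f)>lim:
            print('stop cmd %.4f'%z,'act',s['eef_pos'].round(4),'f',f.round(1),'t',s['time']); return z,f
    s=sensors.get_state();print('reached %.4f'%z,'act',s['eef_pos'].round(4),'f',(s['wrist_force']-F0).round(1),s['ft_torque'].round(2),'t',s['time']); return z,s['wrist_force']-F0
E
python3 - <<'E'
from h import *
robot.move_straight([.507,-.246,.17],speed=.2)
robot.move_pose([.5505,.0753,.165],q(1.393))
robot.move_straight([.5505,.0753,.143],q(1.393),speed=.1); robot.hold(.3)
F0=np.mean([F() for _ in range(5)],0);np.save('F0.npy',F0)
s=sensors.get_state();print(s['time'],s['eef_pos'],F0,s['joints'].round(2))
i=camera_info('wrist');im=camera('wrist');cv2.imwrite('pics/f1.png',im[:,:,::-1]);np.save('f1.npy',i['pose'])
a=camera('scene');b=camera('side')
c=np.hstack([cv2.resize(a[100:220,180:300],None,fx=3.3,fy=3.3,interpolation=2),cv2.resize(b[110:230,190:310],None,fx=3.3,fy=3.3,interpolation=2)])
cv2.imwrite('pics/f1c.png',c[:,:,::-1])
E
```

```text
13.8417 [0.55088389 0.0752067  0.14351648] [-0.68259158  0.49930784 -0.54860938] [-0.07  0.55  1.69  0.    0.9  -1.46]
```

View pics/f1c.png

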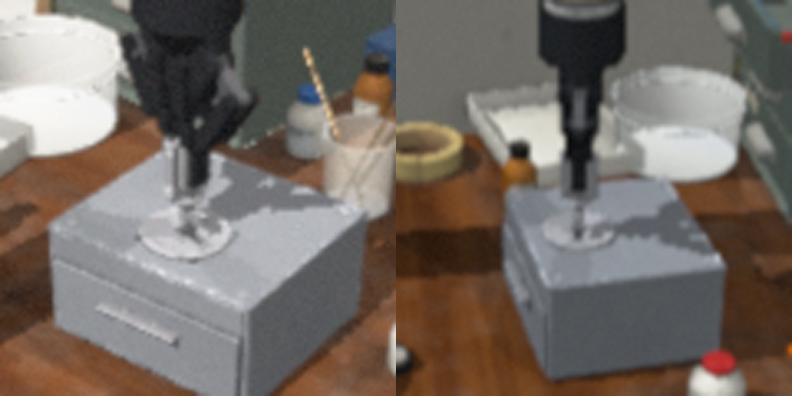

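View pics/f1.png

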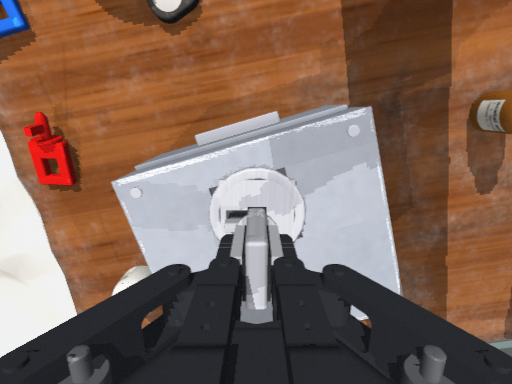

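The bit sits over the dark slot at wrist (235,214), and both fixed views show the tip just above the hole. Feeling down.

Run:
```python
from h import *
F0=np.load('F0.npy')
z,f=down([.5505,.0753],.143,.1275,1.393,F0,step=.001,lim=9)
```

```text
reached 0.1275 act [0.5505 0.0753 0.1275] f [ 0.9 -1.  -0.7] [-0.   -0.04 -0.04] t 17.9917
```

No force at 0.1275, which is below the 0.1292 where the bit would rest on the plate. Continuing to home.

Run:
```python
from h import *
F0=np.load('F0.npy')
z,f=down([.5505,.0753],.1275,.1165,1.393,F0,step=.0015,lim=9)
if abs(z-.1165)<1e-6 and np.linalg.norm(f)<9: z,f=down([.5505,.0753],.1165,.1130,1.393,F0,step=.0005,lim=8)
```

```text
reached 0.1165 act [0.5505 0.0753 0.1165] f [ 1.  -1.2 -0.9] [-0.06  0.08  0.02] t 19.9917
stop cmd 0.1135 act [0.5506 0.0753 0.1146] f [-0.1 -0.5  9.1] t 21.4917
```

Home: the collar landed at TCP z=0.1146 (0.1147 predicted) with a 9 N push. Now turn clockwise in small steps, watching force and moment.

Run:
```python
from h import *
F0=np.load('F0.npy');L=np.array([.5512,.0752]);off=.0007
phi=1.393;z=.1142
d=.06
while phi>1.393-1.40:
    phi-=d; xy=L-off*np.array([np.sin(phi),-np.cos(phi)])
    robot.move_straight([*xy,z],q(phi),speed=.05)
    s=sensors.get_state();f=s['wrist_force']-F0;r=s['ee_rot']
    print('turn %.2f'%(1.393-phi),'act %.3f'%(1.393-2*np.arctan2(r[1],r[0])),'f',f.round(1),'T',s['ft_torque'].round(2),'z %.4f'%s['eef_pos'][2],'w %.4f'%s['gripper_width'],'t %.2f'%s['time'])
    if np.linalg.norm(f)>18 or abs(s['ft_torque'][2])>.5: print('STOP');break
    d=.14
im=camera('side');crop(im,180,130,130,110,5,'pics/g1.png')
```

```text
turn 0.06 act 0.059 f [-1.  -0.6  4.5] T [ 0.01  0.08 -0.04] z 0.1147 w 0.0096 t 21.74
turn 0.20 act 0.196 f [ 3.4 -3.1  3.4] T [-0.52 -0.53  0.01] z 0.1147 w 0.0094 t 22.03
turn 0.34 act 0.337 f [ 4.4 -3.3  4. ] T [-0.75 -0.68  0.07] z 0.1147 w 0.0091 t 22.32
turn 0.48 act 0.476 f [ 3.2 -5.3  3.9] T [-0.88 -0.58  0.02] z 0.1147 w 0.0091 t 22.62
turn 0.62 act 0.616 f [ 4.3 -6.3  3.2] T [-1.01 -0.49  0.12] z 0.1147 w 0.0091 t 22.91
turn 0.76 act 0.756 f [ 3.6 -7.6  3.7] T [-1.21 -0.41  0.07] z 0.1147 w 0.0094 t 23.20
turn 0.90 act 0.896 f [ 2.2 -7.1  5.2] T [-1.28 -0.33  0.  ] z 0.1147 w 0.0094 t 23.49
turn 1.04 act 1.036 f [ 2.  -7.2  4.5] T [-1.33 -0.19  0.09] z 0.1147 w 0.0092 t 23.78
turn 1.18 act 1.176 f [ 1.7 -7.6  5. ] T [-1.29 -0.21  0.07] z 0.1147 w 0.0091 t 24.07
turn 1.32 act 1.316 f [ 1.1 -7.7  6.8] T [-1.14 -0.07  0.06] z 0.1147 w 0.0093 t 24.37
turn 1.46 act 1.456 f [ 0.1 -6.9  7.6] T [-1.1   0.    0.09] z 0.1147 w 0.0093 t 24.66
```

View pics/g1.png

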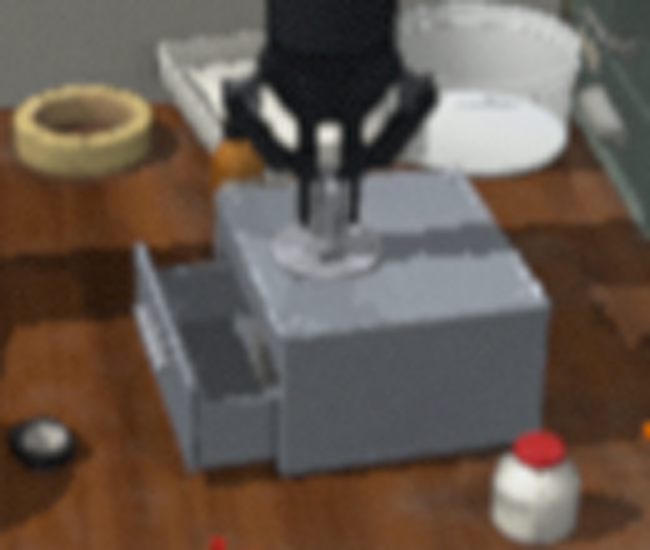

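The drawer is out at side-crop (170,360) and the key is turned 1.456 rad. I'll relax the push, let go and retreat straight up.

Run:
```python
from h import *
p=sensors.get_state()['eef_pos']
robot.move_straight([p[0],p[1],.1147],speed=.02)
robot.gripper_to(.06)
s=sensors.get_state();p=s['eef_pos'];print(s['gripper_width'],s['wrist_force'].round(1))
robot.move_straight([p[0],p[1],.24],speed=.1); robot.hold(.3)
s=sensors.get_state();print(s['time'],s['eef_pos'],s['wrist_force'].round(1))
i=camera_info('wrist');im=camera('wrist');cv2.imwrite('pics/h1w.png',im[:,:,::-1])
a=camera('scene');b=camera('side')
c=np.hstack([cv2.resize(a[110:250,170:340],(440,362),interpolation=2),cv2.resize(b[150:290,170:310],(362,362),interpolation=2)])
cv2.imwrite('pics/h1.png',c[:,:790,::-1])
h=lambda p:(lambda u:u[:2]/u[2])(i['mtx']@(np.linalg.inv(i['pose'])@np.r_[p,1])[:3])
print(h([.5512,.0752,.104+.048]))
```

```text
0.05976354611612002 [ 0.5 -0.1  0. ]
27.1917 [0.55092304 0.0744689  0.23966352] [-0.3 -0.  -0.2]
[256.39150301 193.36816   ]
```

View pics/h1.png

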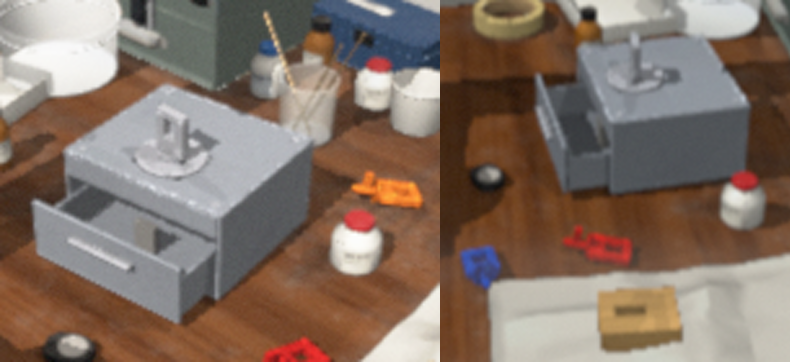

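View pics/h1w.png

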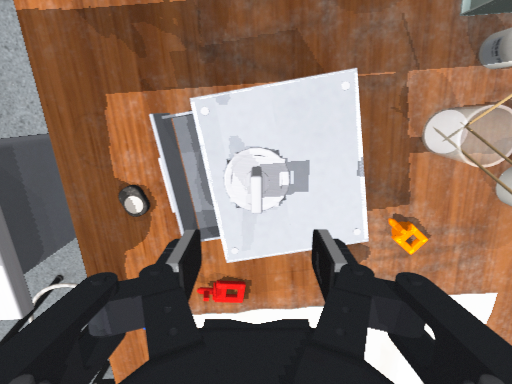

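The key stands upright in the lock at wrist (256,190), with the collar on the disc. The drawer is out, the gripper is clear, and the loupe, pot and bottle have not been moved.

Run:
```python
from h import *
order.job_done(); print(sensors.get_state()['time'])
```

```text
the job is handed in; nothing more can be done
the job is handed in; nothing more can be done
```

The steel key is in the lock, pushed home and turned. The drawer popped out, and I let go and handed the job in at about 27 s, well under the 64 s limit.

- **Finding the slot:** I measured the lock with the wrist camera from two yaws, which agreed to about 0.3 mm and 0.005 rad. The slot pointed about 1.30 rad anticlockwise from the box's front. The key then went down through the plate with almost no force on the first try.
- **Pushing home:** The collar seated at tool height 114.6 mm, against 114.7 mm predicted. The hardest push I read was about 9 N.
- **Turning:** I turned the key 1.46 rad clockwise. Forces stayed at about 10 N or less and the twisting moment about the key's axis at about 0.1 N m.
- **Last checks:** The final pictures show the key upright in the lock, the drawer well out, and the loupe, pot and bottle where they stood. The wrist force was about zero with the gripper clear.

The sideways moment at the wrist rose to about 1.3 N m during the turn, with about 8 N of side load. This probably came from a slight tilt or offset of the key in the grip. I didn't measure the drawer's opening in millimetres. No check failed.

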